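# Slide the brownies home on the sloped counter tray

## Robot

A 7-joint arm with a two-finger parallel gripper is mounted at the origin on a cart in front of the work surface, level with it; the furniture and walls round the work are solid. World frame = base frame: x ahead of the robot, y to its left, z up, the work surface at z = 0. Lengths are in m, angles in rad, forces in N, time in s.
With the tool pointing down it reaches from about 0.425 to 0.95 m from the base axis. Payload 4.7 kg.
Tool frame: the origin (TCP) lies on the centre line of the jaws, within the pads' length; the fingertips stand ahead of it and the grasp point (between the pads) lies 6 mm ahead of it (robot.finger_overhang is the z of the fingertips in the tool frame, in m); z points along the fingers, y is the line along which they close (so a half turn about z gives the same grasp; the last joint's range is limited). The gripper opens to 85 mm and grips with 20 to 120 N. Pads are 22 mm wide; open, the fingers measure 114 mm over their backs; the gripper's body (76 mm by 85 mm) begins 54 mm behind the grasp point. The pads swing forward as they close: fully open they stand 13 mm farther back than shut.
Start: joints at [1.24, 0.469, -0.049, 1.532, 0.024, 1.141, -0.082], TCP at [0.201, -0.644, 0.256] pointing down, gripper open.
Joint ranges: [-2.59, 2.59], [-0.33, 1.99], [-1.39, 1.29], [0.1, 2.45], [-1.04, 4.18], [0.21, 1.99], [-2.66, 2.66]. Speed limits (rad/s): [2.57, 2.57, 3.14, 3.14, 3.14, 3.14, 3.14].

## Interface

Orientations are given as a 3x3 rotation matrix whose columns are the frame's x, y, z axes.
In Python, from cell import robot, read_camera, camera_model, trace gives the robot as it stands.
- The arm moves only by the tool send_rows, never from a script. Its argument "rows" is a list of rows, each a list of 5 numbers: the shift along the tool's x, y, z in units of 25 mm (1.0 is 25 mm), then the turn about the tool's z in units of 6 degrees (1.0 is 6 degrees), then the opening, from 0 (shut) to 1 (fully open). In form: [[dx, dy, dz, yaw, claw], ...]. A call has 1 to 10 rows; each row shifts and turns the commanded pose from where the row before left it, along the tool's axes as they then stand; what a row does not reach is not made up. A row lasts 1/8 s, in which the tool goes at most 62.5 mm and 10.7 degrees, less where a joint would pass 70% of its speed; a pose out of reach is approached as far as the arm can. A call is refused whole if a number of a shift passes 1 or a number of a turn 1, either way. A call with a gripper value outside its range is refused whole. The fingers move at their own pace and stop on an object; "squeeze" is the grip in N (left out, the last holds). Time passes only in rows, so rows that do not move let the fingers close. It gives the time, the measured TCP pose, the force, the opening and the grip force at its end, in the units of the state.
- robot.state(): the state, without advancing time (a new reading comes with each control period).
- read_camera(name): name is "scene" or "top" or "wrist"; returns (picture, depth): 480x640x3 uint8, red, green, blue; 480x640 float32, m along the optical axis (not along the pixel's ray), 0 where there is no reading.
- camera_model(name): a dict with "fx", "fy", "cx", "cy" (pixels), "k1" (the pictures are not rectified: a ray, as slopes to the right and down, at radius r is drawn at 1 + k1 r^2 times it, then the intrinsics apply), "extrinsics" (4x4, takes a point from camera to world coordinates). Camera axes: x right, y down, z forward; pixel columns grow to the right and rows downward; lengths in m; the calibration is good to about 2 mm. A picture is of the moment at which its call begins: read the wrist's pose just before it. camera_model takes no time and is no camera call; for the wrist camera it gives the pose at the moment of the call.
- robot.close_job(): hands the job in; it is judged then, once.
Trained networks look in the newest picture that a camera, given by its name, has taken for a name from the list of things; names that differ only in an ending like _2 or _b are one class to them, and where a whole thing is asked for, a point or a joint stands for the part that bears it (a point fixed in the world has none). Each returns a list of dicts, best first, with "score" (0 to 1); they miss things now and then, are a little off and sometimes report something else, mostly with a low value. They report only what shows in the picture. A call takes as long as a camera call.
- trace(camera, name): "pixels" (480x640 bool, what is visible of it) and "extent" ([centre column, centre row, width, height] in pixels, round what is visible of it).
The state is a dict: "time": time; "joint_positions": joint angles; "dq": joint speeds; "joint_torque": joint torques, N m; "ee_pos": TCP position; "eef_rot": TCP orientation; "wrist_force": force on the tool from outside, world axes, zero at the start; "ft_torque": the same for the moment, N m; "opening": opening from 0.0 (shut) to 1.0 (fully open); "gripper_force": force on a finger pad.
Only numpy, scipy, OpenCV 4.12 (cv2) and the standard library are available. Lean on these libraries where they do the work, as an engineer would, in place of code of your own. Each camera call takes 0.05 s, during which the arm holds its last target. There are 200 camera calls.

## Task

Two brownies have been left part of the way up the sloped, two-lane wooden counter tray. Without lifting them, gently push each brownie down its own lane until it rests fully against the metal back stop at the low end, lying flat, and leave it there. Leave the other things on the worktop where they stand.

Things in the scene. Friction and masses are not known exactly. Their poses are not given: they have to be found in the camera images.
- tray: Light-wood counter tray on legs, fixed to the worktop; its deck slopes down 15 deg away from the robot, to its right. Origin: deck surface at the foot of the back stop, mid width, 30 mm above the worktop. x: down the slope along the lanes, square into the stop; y: across, to the left looking downhill; z: square to the deck (15 deg off vertical). Friction holds a brownie wherever it is left on the deck.
- stop_left (a point): Foot of the back stop at the middle of the +y lane (tray x = 0, y = +38 mm, z = 0). The aluminium stop is 36 mm high, square to the deck, and closes both lanes. Each lane is 70 mm wide and 200 mm long, from the tray's open high end (x = -200 mm, deck about 82 mm above the worktop) to the stop. Site axes as the tray's.
- stop_right (a point): Foot of the back stop at the middle of the -y lane (tray x = 0, y = -38 mm, z = 0). The lanes are parted by a divider 6 mm wide and 16 mm high and edged by side rails 6 mm wide and 20 mm high; the whole tray is 158 mm wide. Site axes as the tray's.
- brownie_0: Dark chocolate brownie, about 60 mm wide (x), 76 mm long (y) and 36 mm high, 80 g, lying in the lane on the tray's +y side, its 76 mm length along the lane (its y axis within a few degrees of the tray's x axis). Origin: centre of its underside, so its ends lie 38 mm from it along y. z points up out of the deck.
- brownie_1: The other dark chocolate brownie, about 58 mm wide (x), 76 mm long (y) and 36 mm high, 80 g, in the lane on the tray's -y side, otherwise like brownie_0.
- ramekin: Loose white ramekin, 82 mm across and 48 mm high, on the worktop to the left of the tray; leave it alone. Origin: centre of its underside.
- sugar_shaker: Loose white sugar shaker, 67 mm across and 114 mm high, on the worktop beyond the tray; leave it alone. Origin: centre of its underside.
- tape_roll: Loose roll of brown tape lying flat, 76 mm across and 18 mm high, left of the tray; leave it alone. Origin: centre of its underside. Farther left the display's upright glass screen, 0.55 m high, runs along world y at x = 0.47 m, from y = 0.28 m leftward: stay on the robot's side of it when swinging round to the tray.
- price_stand: Loose small price card on a black foot, 66 to 72 mm wide and 70 mm high, on the worktop beyond the tray; leave it alone. Origin: centre of its underside. A fixed clear acrylic case stands on the worktop left of the tray.

How it is judged:
By the outcome, as a careful person would: the job done as asked, in the order asked, and still so for the second after the job is handed in, with the robot touching nothing.
It also fails if it takes over 48 s, if anything falls off the work surface, if the arm or the gripper's body presses on something with over 40 N, if the wrist force passes 120 N, or if a joint passes its speed limit or range.

## Working session

There is one attempt and no reset: what is moved stays moved. The work goes in short steps, Python scripts to look and compute and a tool call to move; the robot and the scene stay as the last step left them, time stands still between calls to the robot, and variables do not carry over. Pictures are saved under pics/ and viewed, at most 10 in all, crops included, and the job is handed in when it is done.

Besides the shell and the picture viewer there is one more tool, called after "Call:" as name(argument=value, ...) on one line, values as JSON. send_rows: Moves the arm, as the interface text tells. Its arguments: {"type":"object","properties":{"rows":{"type":"array"},"squeeze":{"type":"number"}},"required":["rows"]}

```bash
mkdir -p pics; ls
cat > h.py <<'E'
import numpy as np, cv2
from cell import robot, read_camera, camera_model, trace
np.set_printoptions(precision=4,suppress=True)
def world(cam,depth,mask,m=None):
    m=m or camera_model(cam)
    v,u=np.nonzero(mask&(depth>0)); d=depth[v,u]
    x=(u-m["cx"])/m["fx"]; y=(v-m["cy"])/m["fy"]
    a,b=x.copy(),y.copy()
    for _ in range(8):
        s=1+m["k1"]*(a*a+b*b); a,b=x/s,y/s
    P=np.c_[a*d,b*d,d]; T=np.array(m["extrinsics"])
    return P@T[:3,:3].T+T[:3,3]
E
python3 - <<'E'
from h import *
s=robot.state(); print(s, robot.finger_overhang)
for c in ["scene","top"]:
    im,d=read_camera(c); cv2.imwrite(f"pics/{c}0.png",im[:,:,::-1]); np.save(f"{c}.npy",d)
    for n in ["tray","brownie_0","ramekin","sugar_shaker","tape_roll","price_stand"]:
        for r in trace(c,n)[:3]:
            if r["score"]<.3: continue
            p=world(c,d,r["pixels"]); print(c,n,round(r["score"],2),np.round(r["extent"]),np.median(p,0) if len(p) else None, np.percentile(p,2,axis=0) if len(p) else None,np.percentile(p,98,axis=0) if len(p) else None)
E
```

```text
pics
{'time': 0.0, 'joint_positions': array([ 1.2401,  0.4695, -0.0486,  1.5337,  0.0241,  1.141 , -0.0823]), 'dq': array([-0.0007,  0.0006,  0.0017, -0.0026, -0.001 ,  0.0017, -0.0016]), 'joint_torque': array([ -0.    , -51.0313,  -0.0466, -23.7713,   0.0107,   0.0075,
         0.    ]), 'ee_pos': array([ 0.2004, -0.644 ,  0.2552]), 'eef_rot': array([[ 0.9548,  0.2973, -0.0007],
       [ 0.2973, -0.9548,  0.0019],
       [-0.0001, -0.002 , -1.    ]]), 'wrist_force': array([-0.2524,  0.2311,  0.4131]), 'ft_torque': array([-0.0019, -0.0532,  0.019 ]), 'gripper_force': 0.0, 'opening': 1.0007905896576983} 0.025
scene tray 0.96 [378. 223. 104.  74.] [ 0.4789 -0.3149  0.0636] [ 0.4028 -0.4189  0.0034] [ 0.6358 -0.2048  0.0938]
scene brownie_0 0.96 [367. 215.  35.  23.] [ 0.5259 -0.2719  0.0789] [ 0.4923 -0.3117  0.0649] [ 0.5676 -0.2438  0.0851]
scene brownie_0 0.89 [391. 206.  31.  15.] [ 0.4857 -0.331   0.0799] [ 0.4608 -0.3739  0.0664] [ 0.5315 -0.3144  0.0947]
scene sugar_shaker 0.63 [326. 191.  27.  36.] [ 0.6724 -0.3064  0.084 ] [ 0.6487 -1.3678 -0.597 ] [ 1.2244 -0.293   0.1133]
sc
[... 702 characters left out ...]
3]
top ramekin 0.78 [275. 313.  40.  34.] [ 0.4226 -0.0053  0.0068] [ 0.386  -0.0462  0.0014] [0.4573 0.0276 0.0494]
top sugar_shaker 0.92 [414. 192.  35.  35.] [ 0.6743 -0.3244  0.1078] [ 0.6524 -0.3591  0.0095] [ 0.7121 -0.2988  0.1167]
top sugar_shaker 0.41 [199. 311.  36.  31.] [0.4276 0.1758 0.0176] [0.3963 0.1394 0.0097] [0.4624 0.2079 0.0222]
top tape_roll 0.84 [197. 312.  37.  32.] [0.4312 0.1748 0.0175] [0.3962 0.1391 0.002 ] [0.465  0.2104 0.0222]
top price_stand 0.95 [369. 179.  26.  19.] [ 0.7321 -0.2343  0.0414] [ 0.7191 -0.266   0.0028] [ 0.7459 -0.204   0.071 ]
top price_stand 0.68 [276. 312.  40.  38.] [ 0.4227 -0.007   0.0068] [ 0.384  -0.0472 -0.0004] [0.4594 0.0278 0.0495]
```

View pics/scene0.png

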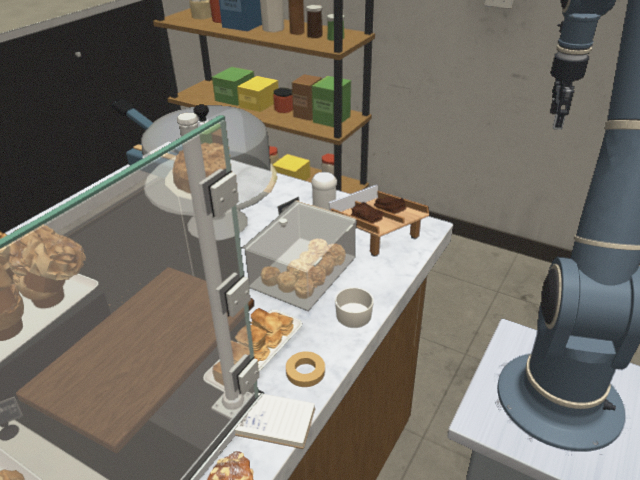

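View pics/top0.png

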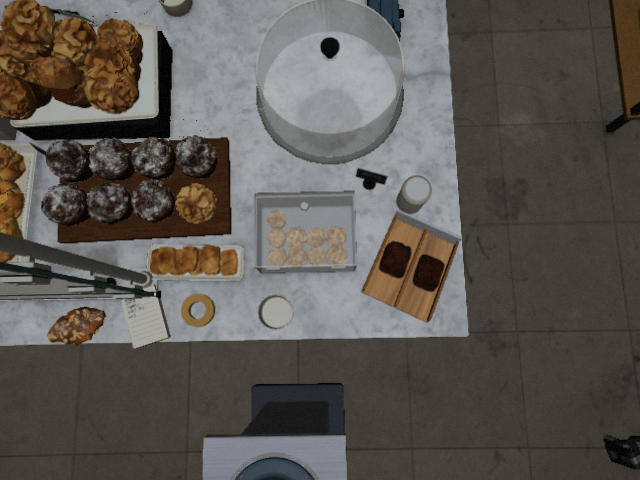

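The scene picture shows the tray at about (380,220), with both brownies partway up it. The top picture shows the stop at the upper right of the tray, (400,213) to (460,237), and brownies at (395,260) and (430,272). Downhill is therefore about +x, −y. Next I'll fit the tray frame.

```bash
cat > fit.py <<'E'
from h import *
im,d=read_camera("top"); R=trace("top","tray")[0]; B=[r for r in trace("top","brownie_0") if r["score"]>.5 and r["pixels"].sum()<2500][:2]
k=np.ones((5,5),np.uint8)
bm=np.zeros((480,640),bool)
for b in B: bm|=cv2.dilate(b["pixels"].astype(np.uint8),k)>0
tm=R["pixels"]&~bm; P=world("top",d,tm)
c,s=np.cos(np.radians(15)),np.sin(np.radians(15))
# deck plane: z = z0 - tan15*(downhill.xy); robust search over yaw, offset
best=max(((np.sum(abs((P[:,2]+np.tan(np.radians(15))*(P[:,:2]@[np.cos(a),np.sin(a)])-o))<.0015),a,o) for a in np.radians(np.arange(-50,0,.5)) for o in np.arange(.1,.3,.001)))
print("plane",best[0],len(P),np.degrees(best[1]),best[2])
# outline yaw from min-area rect of whole tray
Pt=world("top",d,R["pixels"]|bm); Q=Pt[(Pt[:,2]>.025)&(Pt[:,2]<.11)]
rect=cv2.minAreaRect((Q[:,:2]*1000).astype(np.float32)); print("rect",rect)
for b in B:
    q=world("top",d,cv2.erode(b["pixels"].astype(np.uint8),np.ones((3,3),np.uint8))>0); print("brownie",cv2.minAreaRect((world("top",d,b["pixels"])[:,:2]*1000).astype(np.float32)),np.mean(q,0))
E
python3 fit.py
```

```text
plane 1571 4346 -26.0 0.2170000000000001
rect ((521.0132446289062, -317.6875915527344), (157.93698120117188, 211.9244842529297), 64.21270751953125)
brownie ((499.5961608886719, -353.5610656738281), (60.84731674194336, 75.56336975097656), 67.1898422241211) [ 0.4992 -0.3489  0.0825]
brownie ((537.2765502929688, -282.2458190917969), (62.34807586669922, 88.13346862792969), 64.57327270507812) [ 0.5314 -0.2798  0.0806]
```

Call:
send_rows(rows=[[0, 0, 0, 0.9, 0.2], [0, 0, 0, 0.9, 0.2], [0, 0, 0, 0.9, 0.2], [0, 0, 0, 0.9, 0.2], [0, 0, 0, 0.9, 0.2], [0, 0, 0, 0.9, 0.2], [0, 0, 0, 0.9, 0.2], [0, 0, 0, 0.9, 0.2], [0.1, -1, 0, 0, 0.2], [0.1, -1, 0, 0, 0.2]])

```text
time: 2.1
ee_pos: [0.2272, -0.6013, 0.2562]
eef_rot: [[0.899, -0.437, 0.0], [-0.437, -0.899, -0.0], [0.0, 0.0, -1.0]]
wrist_force: [0.3, 1.3, -0.6]
opening: 0.201
gripper_force: 0.0
```

Call:
send_rows(rows=[[0.2, -1, 0, 0, 0.2], [0.2, -1, 0, 0, 0.2], [0.2, -1, 0, 0, 0.2], [0.2, -1, 0, 0, 0.2], [0.2, -1, 0, 0, 0.2], [0.2, -1, 0, 0, 0.2], [0.2, -1, 0, 0, 0.2], [0.2, -1, 0, 0, 0.2], [0.2, -1, 0, 0, 0.2], [0.2, -1, 0, 0, 0.2]])

```text
time: 3.35
ee_pos: [0.3818, -0.398, 0.2565]
eef_rot: [[0.9, -0.437, 0.0], [-0.437, -0.9, -0.0], [0.0, 0.0, -1.0]]
wrist_force: [-0.2, -0.6, -0.3]
opening: 0.196
gripper_force: 0.0
```

Call:
send_rows(rows=[[0.1, -1, 0, 0, 0.2], [0.1, -1, 0, 0, 0.2], [0, -0.6, 0, 0, 0.2], [0, -0.3, 0, 0, 0.2], [0, 0, 0, 0, 0.2], [0, 0, 0, 0, 0.2]])

```text
time: 4.1
ee_pos: [0.4168, -0.3366, 0.2563]
eef_rot: [[0.899, -0.438, -0.0], [-0.438, -0.899, -0.001], [0.0, 0.001, -1.0]]
wrist_force: [0.1, -0.4, -0.4]
opening: 0.199
gripper_force: 0.0
```

```bash
cat > w.py <<'E'
from h import *
import sys
n=sys.argv[1]
a=np.radians(-25.9); e=np.array([np.cos(a),np.sin(a)]); l=np.array([-e[1],e[0]])
s=robot.state(); p=s["ee_pos"]; print(s["time"],p,"s,t",p[:2]@e,p[:2]@l,"yaw",np.degrees(np.arctan2(s["eef_rot"][1,0],s["eef_rot"][0,0])),s["opening"],s["wrist_force"],robot.finger_overhang)
m=camera_model("wrist"); im,d=read_camera("wrist"); cv2.imwrite(f"pics/{n}.png",im[:,:,::-1])
for r in trace("wrist","brownie_0")[:3]:
    q=world("wrist",d,r["pixels"],m)
    if len(q)<50: continue
    S,T=q[:,:2]@e,q[:,:2]@l; x=S/np.cos(np.radians(15)); 
    print(round(r["score"],2),np.round(r["extent"]),"s 1/50/99",np.percentile(S,[1,50,99]),"t",np.percentile(T,[1,50,99]),"z",np.percentile(q[:,2],[1,50,99]),"h above deck",np.percentile(q[:,2]-(.217-.268*S),[1,50,99]))
E
python3 w.py w1
```

```text
4.1 [ 0.4168 -0.3366  0.2563] s,t 0.5219660229569716 -0.12071177611653446 yaw -25.999165352950854 0.1990560651948862 [ 0.0531 -0.3902 -0.4188] 0.025
0.93 [195. 125.  76. 102.] s 1/50/99 [0.5656 0.6022 0.6377] t [-0.0484 -0.0215  0.0053] z [0.0703 0.0806 0.0855] h above deck [0.0115 0.0241 0.0352]
0.74 [291. 121.  73.  99.] s 1/50/99 [0.5689 0.6063 0.6421] t [-0.1245 -0.0978 -0.0688] z [0.0592 0.0813 0.0965] h above deck [0.0006 0.0275 0.0354]
```

View pics/w1.png

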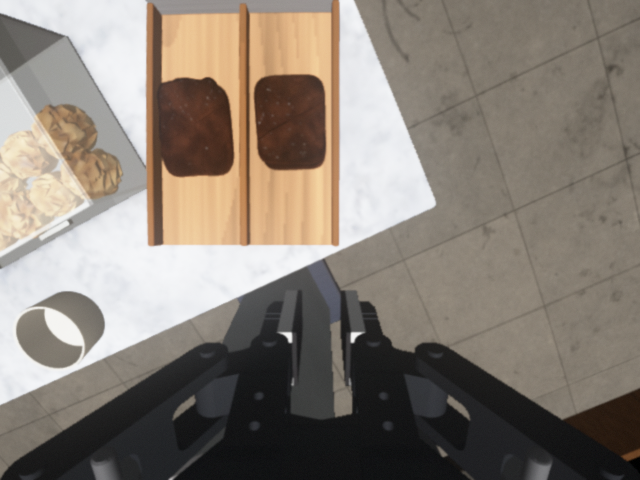

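The wrist picture shows the lanes running straight up the image: left brownie at (195,125), right brownie at (290,121). The fingers are at column ~322, to the right of the right lane. The acrylic case corner is at (145,190), near the left rail, so I'll check its height before working in that lane.

Run:
```python
from h import *
a=np.radians(-25.9); e=np.array([np.cos(a),np.sin(a)]); l=np.array([-e[1],e[0]])
for c,box in (("top",(250,190,365,280)),("scene",(240,195,360,310))):
    d=np.load(c+".npy"); m=np.zeros((480,640),bool); m[box[1]:box[3],box[0]:box[2]]=1
    q=world(c,d,m); q=q[(q[:,2]>.025)]; T=q[:,:2]@l; q=q[T>.026]
    print(c,len(q),np.percentile(q,[1,50,99],axis=0)); T=q[:,:2]@l; S=q[:,:2]@e
    i=(S>.48)&(S<.68)&(T<.10); print(i.sum(),np.histogram(q[i,2],bins=np.arange(.02,.2,.02)), T[i].min() if i.any() else None)
    for t in (.03,.04,.05,.06,.08): 
        j=i&(abs(T-t)<.005); print(t,j.sum(),q[j,2].max() if j.any() else None)
```

```text
top 8049 [[ 0.5135 -0.1897  0.0417]
 [ 0.5913 -0.0822  0.1156]
 [ 0.6797  0.0252  0.1211]]
732 (array([ 16,  25,  24,  13, 645,   9,   0,   0]), array([0.02, 0.04, 0.06, 0.08, 0.1 , 0.12, 0.14, 0.16, 0.18])) 0.05215400527879221
0.03 0 None
0.04 0 None
0.05 9 0.11613985048368902
0.06 69 0.12012422871312145
0.08 168 0.12000241852072624
scene 8860 [[ 0.4436 -0.2953  0.0267]
 [ 0.5705 -0.0334  0.1129]
 [ 0.7536  0.2999  0.3111]]
579 (array([ 48,  66,  65,  75, 325,   0,   0,   0]), array([0.02, 0.04, 0.06, 0.08, 0.1 , 0.12, 0.14, 0.16, 0.18])) 0.05364640981058189
0.03 0 None
0.04 0 None
0.05 6 0.10628402381178503
0.06 76 0.11666164747421681
0.08 137 0.11719317208012325
```

Call:
send_rows(rows=[[0, -0.5, -0.0, 0, 0.2], [0, -0.5, 0, 0, 0.2], [0, 0, 0.9, 0, 0.2], [0, 0, 0.9, 0, 0.2], [0, 0, 0.9, 0, 0.2], [0, 0, 0.9, 0, 0.2], [0, 0, 0.9, 0, 0.2], [0, 0, 0.5, 0, 0.2], [0, 0, 0.3, 0, 0.2], [0, 0, 0, 0, 0.2]])

```text
time: 5.45
ee_pos: [0.4285, -0.313, 0.1238]
eef_rot: [[0.9, -0.437, -0.0], [-0.437, -0.9, 0.0], [-0.0, -0.0, -1.0]]
wrist_force: [-0.1, -0.9, 0.5]
opening: 0.205
gripper_force: 0.0
```

Call:
send_rows(rows=[[0, 0.08, 0.3, 0, 0.2], [0, 0, 0.3, 0, 0.2], [0, 0, 0, 0, 0.2], [0.3, 0, 0.08, 0, 0.2], [0.3, 0, 0.08, 0, 0.2], [0.3, 0, 0.08, 0, 0.2], [0.3, 0, 0.08, 0, 0.2], [0.3, 0, 0.08, 0, 0.2], [0.3, 0, 0.08, 0, 0.2], [0, 0, 0, 0, 0.2]])

```text
time: 6.7
ee_pos: [0.4685, -0.3348, 0.0966]
eef_rot: [[0.9, -0.437, 0.0], [-0.437, -0.9, -0.0], [0.0, -0.0, -1.0]]
wrist_force: [-0.7, 0.2, -0.6]
opening: 0.2
gripper_force: 0.0
```

```bash
python3 w.py w2
```

```text
6.7 [ 0.4685 -0.3348  0.0966] s,t 0.5676654864245472 -0.09649177406735532 yaw -25.893585086325604 0.19968283082893745 [-0.659   0.199  -0.5524] 0.025
0.96 [320. 200. 143. 185.] s 1/50/99 [0.5891 0.6196 0.6513] t [-0.1245 -0.0973 -0.0701] z [0.0623 0.0789 0.0936] h above deck [0.0174 0.0284 0.0354]
0.56 [134. 239. 160. 185.] s 1/50/99 [0.5654 0.6037 0.6381] t [-0.0486 -0.0227  0.006 ] z [0.0599 0.0804 0.0856] h above deck [0.0027 0.0242 0.0352]
```

View pics/w2.png

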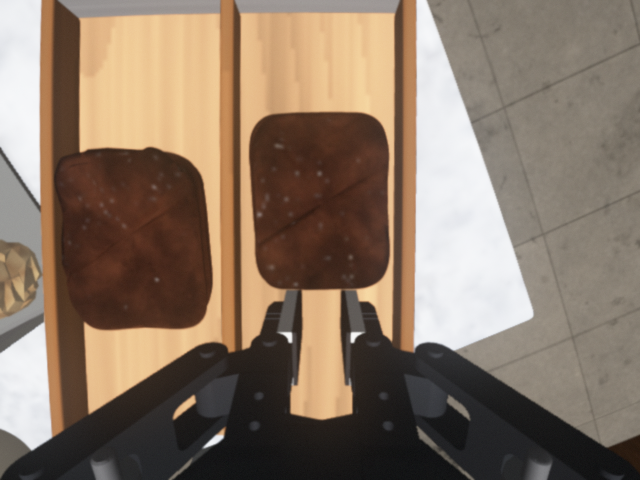

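The right brownie, at (320,200), is square in its lane and moving ahead of the fingers. I'll keep pushing.

Call:
send_rows(rows=[[0.3, 0, 0.08, 0, 0.2], [0.3, 0, 0.08, 0, 0.2], [0.3, 0, 0.08, 0, 0.2], [0.3, 0, 0.08, 0, 0.2], [0.2, 0, 0.054, 0, 0.2], [0.1, 0, 0.027, 0, 0.2], [0.1, 0, 0.027, 0, 0.2], [0, 0, 0, 0, 0.2]])

```text
time: 7.8
ee_pos: [0.504, -0.3521, 0.0861]
eef_rot: [[0.9, -0.437, 0.0], [-0.437, -0.9, -0.0], [0.0, 0.0, -1.0]]
wrist_force: [0.3, -0.8, -0.2]
opening: 0.196
gripper_force: 0.0
```

Call:
send_rows(rows=[[0.06, 0, 0.016, 0, 0.2], [0, 0, 0, 0, 0.2]])

```text
time: 8.05
ee_pos: [0.5053, -0.3528, 0.0858]
eef_rot: [[0.899, -0.437, 0.0], [-0.437, -0.899, -0.0], [0.0, 0.0, -1.0]]
wrist_force: [0.6, 0.3, 0.4]
opening: 0.202
gripper_force: 0.0
```

```bash
python3 w.py w3
```

```text
8.05 [ 0.5053 -0.3528  0.0858] s,t 0.6086592652313589 -0.0966250074653324 yaw -25.908978017681587 0.20230968071096272 [0.6209 0.258  0.4465] 0.025
0.85 [134. 334. 153. 167.] s 1/50/99 [0.5744 0.6141 0.6385] t [-0.0471 -0.02    0.0058] z [0.0559 0.0796 0.0857] h above deck [0.0036 0.0255 0.0356]
0.61 [319. 204. 143. 180.] s 1/50/99 [0.6286 0.6592 0.6911] t [-0.1246 -0.0971 -0.0696] z [0.0505 0.0683 0.083 ] h above deck [0.0165 0.0284 0.0354]
```

View pics/w3.png

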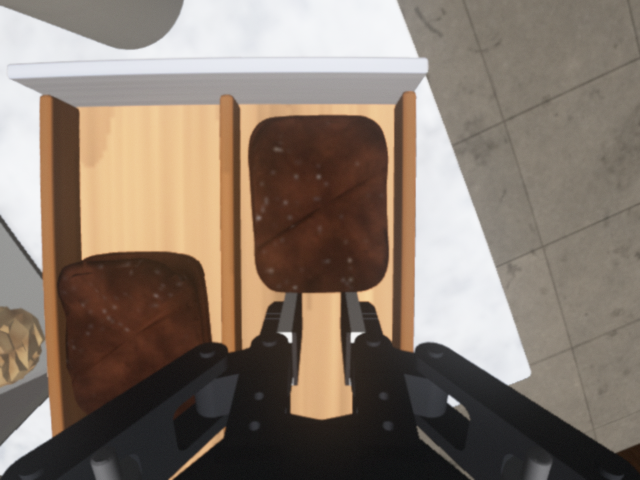

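The right brownie's front edge (row 115) is still short of the stop, by about 10 mm. I'll go on in small steps and watch the force.

Call:
send_rows(rows=[[0.1, 0, 0.027, 0, 0.2], [0.1, 0, 0.027, 0, 0.2], [0.1, 0, 0.027, 0, 0.2], [0, 0, 0, 0, 0.2]])

```text
time: 8.65
ee_pos: [0.5123, -0.3561, 0.0836]
eef_rot: [[0.9, -0.437, 0.0], [-0.437, -0.9, -0.0], [0.0, -0.0, -1.0]]
wrist_force: [0.5, -1.0, -0.4]
opening: 0.206
gripper_force: 0.0
```

Call:
send_rows(rows=[[0.06, 0, 0.016, 0, 0.2], [0, 0, 0, 0, 0.2]])

```text
time: 8.9
ee_pos: [0.5133, -0.3567, 0.0833]
eef_rot: [[0.9, -0.437, -0.0], [-0.437, -0.9, 0.0], [-0.0, 0.0, -1.0]]
wrist_force: [0.2, -0.5, 0.1]
opening: 0.201
gripper_force: 0.1
```

Call:
send_rows(rows=[[0.06, 0, 0.016, 0, 0.2], [0, 0, 0, 0, 0.2]])

```text
time: 9.15
ee_pos: [0.5137, -0.357, 0.083]
eef_rot: [[0.899, -0.437, -0.002], [-0.437, -0.899, 0.001], [-0.003, 0.0, -1.0]]
wrist_force: [-4.2, 1.9, 5.1]
opening: 0.201
gripper_force: 3.0
```

```bash
python3 w.py w4
```

```text
9.15 [ 0.5137 -0.357   0.083 ] s,t 0.6180260879492386 -0.09676189885213927 yaw -25.92048820576841 0.20082741025928696 [-4.1582  1.932   5.0528] 0.025
0.96 [133. 347. 152. 147.] s 1/50/99 [0.5843 0.6189 0.6387] t [-0.0465 -0.0189  0.0061] z [0.0544 0.0792 0.0856] h above deck [0.0042 0.0267 0.0356]
0.72 [318. 206. 143. 180.] s 1/50/99 [0.638  0.6684 0.7001] t [-0.1242 -0.0972 -0.0703] z [0.0493 0.0659 0.0806] h above deck [0.0174 0.0284 0.0354]
0.55 [ 92.  36. 184.  70.] s 1/50/99 [0.7273 0.7321 0.7528] t [-0.0294 -0.0151  0.0067] z [0.0033 0.0524 0.0952] h above deck [-0.0162  0.032   0.0738]
```

View pics/w4.png

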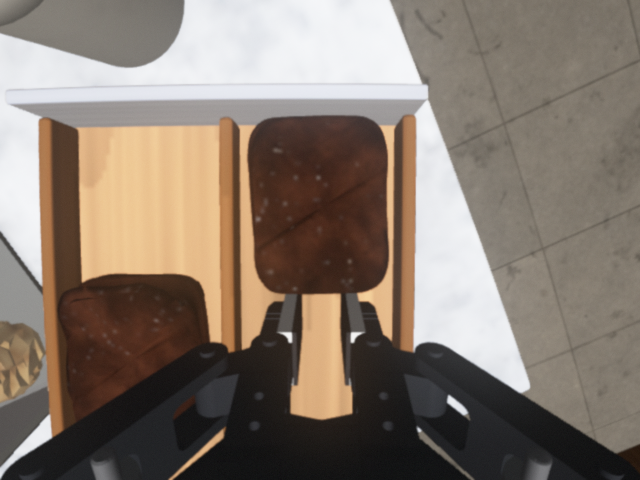

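The front of the brownie now overlaps the foot of the stop. The upward force suggests the fingertips may be brushing the deck, so I'll lift slightly and press again to confirm contact.

Call:
send_rows(rows=[[0, 0, -0.1, 0, 0.2], [0, 0, 0, 0, 0.2]])

```text
time: 9.5
ee_pos: [0.5141, -0.3573, 0.0852]
eef_rot: [[0.899, -0.437, -0.001], [-0.437, -0.899, 0.0], [-0.001, 0.0, -1.0]]
wrist_force: [-3.7, 0.5, 0.6]
opening: 0.204
gripper_force: 1.9
```

Call:
send_rows(rows=[[0.06, 0, 0.0, 0, 0.2], [0, 0, 0, 0, 0.2]])

```text
time: 9.75
ee_pos: [0.5142, -0.3575, 0.0845]
eef_rot: [[0.899, -0.437, -0.004], [-0.437, -0.899, 0.002], [-0.005, 0.0, -1.0]]
wrist_force: [-7.0, 2.3, 0.5]
opening: 0.197
gripper_force: 3.3
```

Call:
send_rows(rows=[[-0.4, 0, -0.15, 0, 0.2], [-0.4, 0, -0.15, 0, 0.2], [-0.6, 0, -0.8, 0, 0.2], [-0.6, 0, -0.8, 0, 0.2], [-0.6, 0, -0.8, 0, 0.2], [-1, -0.5, 0, 0, 0.2], [-0.3, -1, 0, 0, 0.2], [0, -1, 0, 0, 0.2], [0, -0.58, 0, 0, 0.2], [0, 0, 0, 0, 0.2]])

```text
time: 11.0
ee_pos: [0.4628, -0.2454, 0.1533]
eef_rot: [[0.9, -0.435, 0.001], [-0.435, -0.9, -0.0], [0.001, -0.0, -1.0]]
wrist_force: [0.3, 0.4, 0.3]
opening: 0.201
gripper_force: 0.0
```

```bash
python3 w.py w5
```

```text
11.0 [ 0.4628 -0.2454  0.1533] s,t 0.5234674362278631 -0.01862126997892925 yaw -25.782426174464042 0.201275361278013 [0.2849 0.41   0.3174] 0.025
0.69 [322. 126. 109. 153.] s 1/50/99 [0.5655 0.6034 0.6378] t [-0.0473 -0.02    0.007 ] z [0.074  0.0807 0.0857] h above deck [0.0161 0.0245 0.0353]
0.69 [464.  46. 115.  91.] s 1/50/99 [0.6259 0.6454 0.6684] t [-0.1245 -0.092  -0.069 ] z [0.0459 0.0698 0.0812] h above deck [0.002  0.0275 0.0357]
0.58 [390. 153. 295. 307.] s 1/50/99 [0.5067 0.5705 0.6723] t [-0.1345 -0.0669  0.0198] z [0.0366 0.068  0.0965] h above deck [-0.0016  0.0002  0.0213]
```

View pics/w5.png

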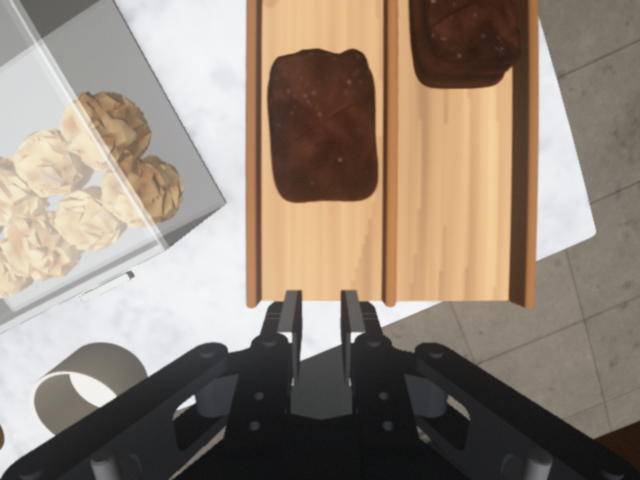

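The fingers (column 321) are centred on the left lane, and the right brownie has stayed at the stop. I'll go down and push the left one.

Call:
send_rows(rows=[[0, 0.06, 0.6, 0, 0.2], [0, 0, 0.6, 0, 0.2], [0, 0, 0.5, 0, 0.2], [0, 0, 0, 0, 0.2], [0.3, 0, 0.08, 0, 0.2], [0.3, 0, 0.08, 0, 0.2], [0.3, 0, 0.08, 0, 0.2], [0.3, 0, 0.08, 0, 0.2], [0.3, 0, 0.08, 0, 0.2], [0.3, 0, 0.08, 0, 0.2]])

```text
time: 12.35
ee_pos: [0.5023, -0.2674, 0.0982]
eef_rot: [[0.899, -0.437, -0.0], [-0.437, -0.899, 0.0], [-0.0, 0.0, -1.0]]
wrist_force: [-0.6, 0.6, -0.5]
opening: 0.202
gripper_force: 0.1
```

Call:
send_rows(rows=[[0.3, 0, 0.08, 0, 0.2], [0.3, 0, 0.08, 0, 0.2], [0.3, 0, 0.08, 0, 0.2], [0.2, 0, 0.054, 0, 0.2], [0.2, 0, 0.054, 0, 0.2], [0.1, 0, 0.027, 0, 0.2], [0.1, 0, 0.027, 0, 0.2], [0, 0, 0, 0, 0.2]])

```text
time: 13.35
ee_pos: [0.5357, -0.2836, 0.0883]
eef_rot: [[0.9, -0.437, 0.0], [-0.437, -0.9, -0.0], [0.0, 0.0, -1.0]]
wrist_force: [-0.8, 0.6, 0.7]
opening: 0.206
gripper_force: 0.0
```

```bash
python3 w.py w6
```

```text
13.35 [ 0.5357 -0.2836  0.0883] s,t 0.6057324028060961 -0.021143950838522392 yaw -25.90752224659939 0.20633323407258183 [-0.7581  0.6114  0.7319] 0.025
0.81 [498. 173. 146. 177.] s 1/50/99 [0.633  0.6667 0.6998] t [-0.1237 -0.0903 -0.0683] z [0.0465 0.0656 0.0806] h above deck [0.0064 0.028  0.0355]
0.67 [314. 198. 144. 195.] s 1/50/99 [0.6193 0.6577 0.6919] t [-0.0471 -0.0196  0.0067] z [0.0599 0.0663 0.0714] h above deck [0.0165 0.0246 0.0353]
```

View pics/w6.png

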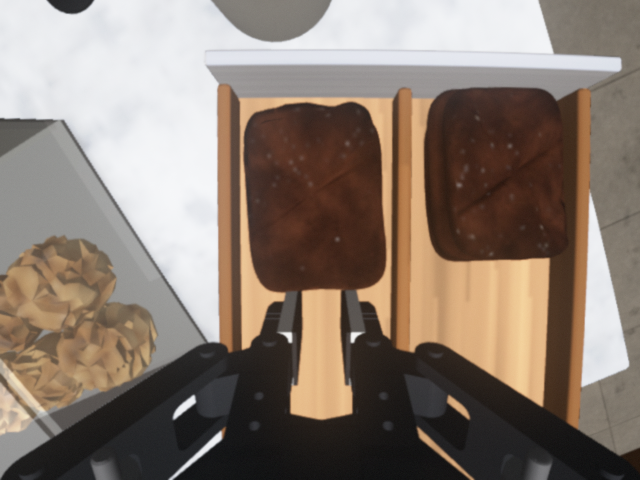

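The left brownie's front edge (row 103) is about 8–12 mm short of the stop. I'll finish it in small steps.

Call:
send_rows(rows=[[0.1, 0, 0.025, 0, 0.2], [0.1, 0, 0.025, 0, 0.2], [0.1, 0, 0.025, 0, 0.2], [0, 0, 0, 0, 0.2]])

```text
time: 13.95
ee_pos: [0.5426, -0.2869, 0.0864]
eef_rot: [[0.9, -0.437, 0.0], [-0.437, -0.9, -0.0], [0.0, -0.0, -1.0]]
wrist_force: [-0.6, -0.0, 0.5]
opening: 0.205
gripper_force: 0.0
```

Call:
send_rows(rows=[[0.06, 0, 0.016, 0, 0.2], [0.06, 0, 0.01, 0, 0.2], [0, 0, 0, 0, 0.2]])

```text
time: 14.32
ee_pos: [0.5451, -0.2882, 0.0858]
eef_rot: [[0.899, -0.437, 0.0], [-0.437, -0.899, -0.0], [0.0, 0.0, -1.0]]
wrist_force: [0.0, -0.9, -0.0]
opening: 0.202
gripper_force: 0.0
```

Call:
send_rows(rows=[[0.06, 0, 0, 0, 0.2], [0, 0, 0, 0, 0.2]])

```text
time: 14.58
ee_pos: [0.5461, -0.2887, 0.0858]
eef_rot: [[0.9, -0.437, -0.001], [-0.437, -0.9, 0.0], [-0.001, 0.0, -1.0]]
wrist_force: [-1.4, 1.1, 0.6]
opening: 0.199
gripper_force: 0.5
```

Call:
send_rows(rows=[[0.06, 0, 0, 0, 0.2], [0, 0, 0, 0, 0.2]])

```text
time: 14.82
ee_pos: [0.5464, -0.2889, 0.0856]
eef_rot: [[0.9, -0.437, -0.003], [-0.437, -0.9, 0.001], [-0.003, 0.0, -1.0]]
wrist_force: [-3.9, 0.6, 3.0]
opening: 0.199
gripper_force: 2.5
```

Call:
send_rows(rows=[[0.06, 0, 0, 0, 0.2], [0, 0, 0, 0, 0.2]])

```text
time: 15.08
ee_pos: [0.5466, -0.289, 0.0855]
eef_rot: [[0.899, -0.437, -0.006], [-0.437, -0.899, 0.003], [-0.006, 0.0, -1.0]]
wrist_force: [-7.4, 3.1, 5.6]
opening: 0.199
gripper_force: 4.0
```

The left brownie is seated: the force rises to 8 N with no further travel. I'll back off up the slope, lift and look.

Call:
send_rows(rows=[[-0.4, 0, -0.15, 0, 0.2], [-0.4, 0, -0.15, 0, 0.2], [-0.6, 0, -0.8, 0, 0.2], [-0.6, 0, -0.8, 0, 0.2], [-0.4, 0.5, -0.8, 0, 0.2], [0, 1, -0.8, 0, 0.2], [0, 0, -0.5, 0, 0.2], [0, 0, 0, 0, 0.2], [0, 0, 0, 0, 0.2]])

```text
time: 16.2
ee_pos: [0.4789, -0.2963, 0.1852]
eef_rot: [[0.9, -0.435, -0.001], [-0.435, -0.9, 0.001], [-0.001, -0.001, -1.0]]
wrist_force: [-0.4, 0.3, 0.1]
opening: 0.198
gripper_force: 0.0
```

```bash
python3 w.py w7
```

```text
16.2 [ 0.4789 -0.2963  0.1852] s,t 0.5602712942467527 -0.05737363876691133 yaw -25.813541207674536 0.19777550957428564 [-0.4499  0.3219  0.0502] 0.025
0.92 [260.  81.  93. 131.] s 1/50/99 [0.6301 0.6673 0.7026] t [-0.0474 -0.0201  0.0066] z [0.057  0.0633 0.0685] h above deck [0.0164 0.0244 0.0352]
0.92 [381.  88.  91. 126.] s 1/50/99 [0.6268 0.6634 0.6992] t [-0.1241 -0.0949 -0.0686] z [0.0498 0.0659 0.0808] h above deck [0.0061 0.0276 0.0354]
```

View pics/w7.png

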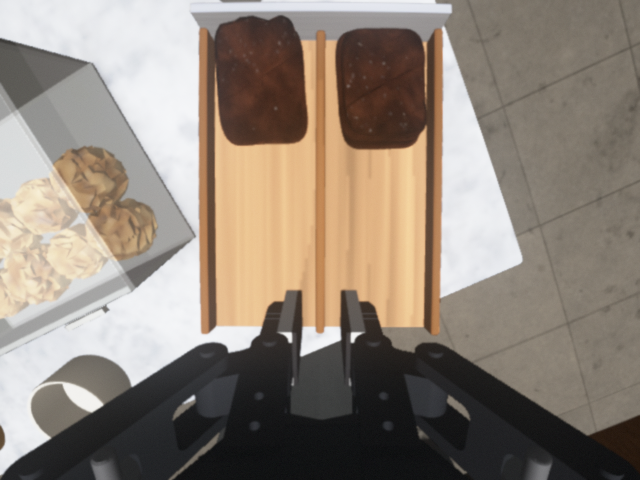

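Both brownies sit at the stop, at (260,81) and (381,88), each square in its lane. Each was pressed until the force rose with no further travel, and both stopped at the same tool position (s ≈ 0.618). The gripper is clear, so I'll hand in.

```bash
python3 -c "
from cell import robot
print(robot.close_job())"
```

```text
the job is handed in; nothing more can be done
None
```

I pushed both brownies down their lanes until they stopped against the metal back stop. They are lying in place there, the gripper is clear of everything, and the job was handed in at about 16 s of the 48 s allowed.

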